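Lock back the tension wheel of a bench edge sander

ROBOT

A 7-joint arm with a two-finger parallel gripper is mounted at the origin on the work surface. World frame = base frame: x ahead of the robot, y to its left, z up, the work surface at z = 0. Lengths are in m, angles in rad, forces in N, time in s.
With the tool pointing down it reaches from about 0.4 to 0.875 m from the base axis. Payload 19.3 kg.
Tool frame: the origin (TCP) lies midway between the tips of the shut fingers; the grasp point (between the pads) lies 19 mm behind it; z points along the fingers, y is the line along which they close (so a half turn about z gives the same grasp; the last joint's range is limited). The gripper opens to 85 mm and grips with 20 to 120 N. Pads are 22 mm wide; open, the fingers measure 114 mm over their backs; the gripper's body (76 mm by 85 mm) begins 54 mm behind the grasp point. The pads swing forward as they close: fully open they stand 13 mm farther back than shut.
Start: joints at [1.081, 0.521, -0.036, 1.599, 0.021, 1.021, -0.113], TCP at [0.255, -0.571, 0.231] pointing down, gripper open.
Joint ranges: [-2.91, 2.91], [-0.3, 2.13], [-1.5, 1.42], [0.17, 2.43], [-1.26, 4.41], [0.16, 1.93], [-2.52, 2.52]. Speed limits (rad/s): [1.89, 1.89, 2.39, 2.39, 3.01, 3.01, 3.01].

INTERFACE

Orientations are given as [roll, pitch, yaw] about the fixed x, y, z axes, in that order (R = Rz(yaw) Ry(pitch) Rx(roll)).
In Python, from workcell import telemetry, grab_frame, calibration, bot, outline_of, landmark_of gives the robot as it stands. The module is installed in compiled form; this text tells all that it offers.
- The arm moves only by the shell command python3 -m inch 'ROWS' [FORCE]. ROWS is JSON, a list of rows, each a list of 7 numbers: the shift along the tool's x, y, z in m, then the turn, a rotation vector about the tool's x, y, z in rad, then the closure, from 0 (fully open) to 1 (shut). A call has 1 to 5 rows; each row shifts and turns the commanded pose from where the row before left it, along the tool's axes as they then stand; what a row does not reach is not made up. A row lasts 1/10 s, in which the tool goes at most 50 mm and 8.59 degrees, less where a joint would pass 70% of its speed; a pose out of reach is approached as far as the arm can. A call is refused whole if a number of a shift passes 0.05 or a number of a turn 0.15, either way. A call with a gripper value outside its range is refused whole. The fingers move at their own pace and stop on an object; FORCE is the grip in N (left out, the last holds). Time passes only in rows, so rows that do not move let the fingers close. It gives the time, the measured TCP pose, the force, the opening and the grip force at its end, in the units of the state.
- telemetry.observe(): the state, without advancing time (a new reading comes with each control period).
- grab_frame(name): name is "scene" or "side" or "wrist"; returns the picture (480x640x3 uint8, red, green, blue); there is no depth.
- calibration(name): a dict with "fovy" (degrees; the focal length in pixels is half the picture's height over the tangent of half this angle, whatever the lens; pixels are square), "cx", "cy" (the principal point, pixels), "pose" (4x4, takes a point from camera to world coordinates). Camera axes: x right, y down, z forward; pixel columns grow to the right and rows downward; lengths in m; the calibration is good to about 2 mm. A picture is of the moment at which its call begins: read the wrist's pose just before it. calibration takes no time and is no camera call; for the wrist camera it gives the pose at the moment of the call.
- bot.job_done(): hands the job in; it is judged then, once.
Trained networks look in the newest picture that a camera, given by its name, has taken for a name from the list of things; names that differ only in an ending like _2 or _b are one class to them, and where a whole thing is asked for, a point or a joint stands for the part that bears it (a point fixed in the world has none). Each returns a list of dicts, best first, with "score" (0 to 1); they miss things now and then, are a little off and sometimes report something else, mostly with a low value. They report only what shows in the picture. A call takes as long as a camera call. They do not tell look-alikes from the thing itself.
- outline_of(label, camera): "region" (480x640 bool, what is visible of it) and "rect" ([left, top, right, bottom] in pixels, round what is visible of it).
- landmark_of(label, camera): "xy" ([column, row] in pixels: a listed point, or the origin of a listed thing).
The state is a dict: "clock": time; "qpos": joint angles; "qd": joint speeds; "joint_efforts": joint torques, N m; "position": TCP position; "tool_rot": TCP orientation; "force": force on the tool from outside, world axes, zero at the start; "moment": the same for the moment, N m; "grip_width": finger opening in m; "finger_force": force on a finger pad.
Only numpy, scipy, OpenCV 4.12 (cv2) and the standard library are available. Lean on these libraries where they do the work, as an engineer would, in place of code of your own. Each camera call takes 0.05 s, during which the arm holds its last target. There are 200 camera calls.

TASK

The sander's belt is off and a new one is to be fitted: swing the sprung tension arm back with its tail and lock it there with the collared steel locking pin from the wooden rack. Hold the tail back, drop the pin upright into the hole in the sander's base and push it fully home, then let go, so that the tail springs back only against the pin and stays locked.

Things in the scene. Friction and masses are not known exactly. Their poses are not given: they have to be found in the camera images.
- lock_pin: Steel locking pin, 155 mm, 0.4 kg, upright in a wooden rack (60 mm high, 3 holes 70 mm apart, 45 deep). Origin: its foot; z up the pin. Nose tapers from 8 mm over 16 mm; shank 18 mm wide to 105; collar 34 mm wide to 110; round grip 24 mm wide to 155. Tallest, the only one with a collar; a slim punch (135 mm) and stubby drift (85 mm) stay. Held by the grip, its shank can push the tail.
- lock_hole (a point): Centre of the mouth of the round locking hole (bright rim) in the top of the sander's grey base, 60 mm above the bench; 22 mm wide, 52 deep, blind. Has the base's axes (z up; base 280 mm in x, 340 in y, may be turned). The arm's upright pivot is at x +82, y +57 mm from here. Drums and other fittings stand up to 60 mm above the base's top.
- tail_point (a point): On the tail's top edge and centre line, 100 mm from the pivot. The tension arm is a bent lever, idler wheel on one end, tail on the other: a steel bar 16 mm wide reaching 136 mm from the pivot, from 10 to 42 mm above the base's top (this point: 42). At rest the point is at x +32, y -29 mm from the locking hole, base axes. Pushed clockwise, the tail passes over the hole.
- tension_arm (a joint): Arm angle in rad: 0 at rest, growing as the tail turns clockwise seen from above, 0.95 at most. A spring drives it back to 0: at the tail point 2.5 N to start, 5 N at 0.6. The pin goes in on the side of the tail that faces its rest position; at 0.61 the tail just touches a pin standing central in the hole, and locked it settles at about 0.5 to 0.6.
There are look-alikes about, which are no part of the job. What is shaped like the lock_pin but blue, pink or yellow is not meant.

How it is judged:
At the end, for the whole second after the job is handed in: The locking pin stands in the locking hole, its foot at least 38 mm below the plate's top and within 14 mm of the hole's axis, leaning less than 15 degrees and at rest, and it holds the tension arm back at more than 0.42 rad (value of joint tension_arm above 0.42 rad and z of lock_pin in the frame of lock_hole below -0.038 m and horizontal distance between lock_pin and lock_hole below 0.014 m and angle between lock_pin's own z axis and vertical below 0.26 rad and linear speed of lock_pin below 0.02 m/s); the robot touches nothing.
It also fails if it takes over 42 s, if anything falls off the work surface, if the arm or the gripper's body presses on something with over 40 N, if the wrist force passes 120 N, or if a joint passes its speed limit or range.

## Working session

There is one attempt and no reset: what is moved stays moved. The work goes in short steps, Python scripts to look and compute and a shell command to move; the robot and the scene stay as the last step left them, time stands still between calls to the robot, and variables do not carry over. Pictures are saved under pics/ and viewed, at most 10 in all, crops included, and the job is handed in when it is done.

```bash
mkdir -p pics
cat > h.py <<'E'
import numpy as np, cv2
from workcell import telemetry, grab_frame, calibration, bot, outline_of, landmark_of
def save(n,f,crop=None,s=1):
    im=f[:,:,::-1]
    if crop: l,t,r,b=crop; im=im[t:b,l:r]
    cv2.imwrite('pics/'+n+'.png',cv2.resize(im,None,fx=s,fy=s,interpolation=cv2.INTER_CUBIC))
def ray(c,xy):
    f=240/np.tan(np.radians(c['fovy'])/2)
    d=np.array([(xy[0]-c['cx'])/f,(xy[1]-c['cy'])/f,1]); P=np.array(c['pose'])
    d=P[:3,:3]@d; return P[:3,3],d/np.linalg.norm(d)
def tri(obs):
    A=0;b=0
    rs=[ray(c,xy) for c,xy in obs]
    for o,d in rs:
        M=np.eye(3)-np.outer(d,d); A=A+M; b=b+M@o
    p=np.linalg.solve(A,b)
    return p,[np.linalg.norm((np.eye(3)-np.outer(d,d))@(p-o)) for o,d in rs]
def atz(c,xy,z):
    o,d=ray(c,xy); return o+d*(z-o[2])/d[2]
def proj(c,p):
    f=240/np.tan(np.radians(c['fovy'])/2); P=np.array(c['pose']); q=P[:3,:3].T@(np.array(p)-P[:3,3])
    return q[:2]/q[2]*f+[c['cx'],c['cy']]
E
python3 - <<'E'
from h import *
for n in('scene','side','wrist'):
    c=calibration(n);f=grab_frame(n);np.save(n+'.npy',f)
    print(n,c['fovy'],c['cx'],c['cy'],np.round(c['pose'],3).tolist())
    if n!='wrist':save(n+'0',f)
    for l in('lock_pin','lock_hole','tail_point'):
        print(l,[(round(d['score'],2),np.round(d['xy']).tolist()) for d in landmark_of(l,n)][:5])
    print([(round(d['score'],2),d['rect']) for d in outline_of('lock_pin',n)][:5])
s=telemetry.observe();print(s)
E
```

```text
scene 57.86700097914953 323.6728161091767 240.61941916412323 [[0.804, 0.435, -0.406, 0.811], [0.594, -0.569, 0.569, -0.387], [0.016, -0.698, -0.716, 0.669], [0.0, 0.0, 0.0, 1.0]]
lock_pin [(0.97, [339.0, 261.0]), (0.84, [377.0, 230.0]), (0.76, [412.0, 218.0])]
lock_hole [(0.93, [229.0, 350.0])]
tail_point [(0.83, [222.0, 363.0])]
[(0.97, [410.3, 158.1, 433.2, 208.2]), (0.92, [333.7, 199.5, 351.9, 262.9]), (0.76, [375.1, 169.6, 390.3, 222.4]), (0.56, [381.6, 144.6, 397.5, 176.0])]
side 52.75267451337168 318.8480554631275 233.4734287792673 [[0.971, -0.169, 0.17, 0.359], [-0.239, -0.73, 0.64, -0.394], [0.016, -0.662, -0.749, 0.66], [0.0, 0.0, 0.0, 1.0]]
lock_pin [(0.9, [283.0, 180.0])]
lock_hole [(0.85, [372.0, 412.0])]
tail_point [(0.55, [408.0, 419.0])]
[(0.88, [312.2, 102.1, 328.1, 136.6]), (0.73, [270.2, 110.8, 289.5, 174.3]), (0.71, [309.3, 134.5, 326.5, 187.0]), (0.67, [305.9, 189.2, 326.8, 253.3])]
wrist 64.8883432733113 325.2416541937052 243.70633931140418 [[0.408, -0.867, -0.286, 0.327], [-0.913, -0.387, -0.128, -0.537], [0.001, 0.314, -0.95, 0.373], [0.0, 0.0, 0.0, 1.0]]
lock_pin []
lock_hole []
tail_point []
[]
{'clock': 0.75, 'qpos': array([ 1.08079009,  0.52137999, -0.03630397,  1.59946715,  0.02117812,
        1.02108661, -0.11281951]), 'qd': array([ 2.38331558e-04,  3.62808828e-04, -1.76221655e-03,  1.34207727e-03,
        3.23309713e-05,  1.23068867e-03, -5.62403256e-04]), 'joint_efforts': array([ 7.38104827e-04, -9.26744699e+01,  1.97787412e+00, -3.70226741e+01,
        1.80781621e-02,  2.00152426e-03,  8.15129937e-07]), 'position': array([ 0.25473308, -0.57074933,  0.23131499]), 'tool_rot': array([ 3.14155163e+00, -2.57814950e-05,  4.19735221e-01]), 'force': array([-0.32754602, -0.78462189, -0.06475953]), 'moment': array([-0.03356485, -0.01974664,  0.05463887]), 'finger_force': 0.0, 'grip_width': 0.08526555189318842}
```

View pics/scene0.png

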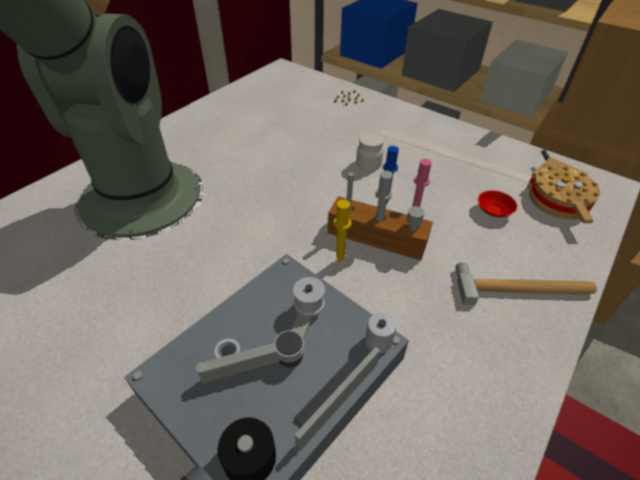

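View pics/side0.png

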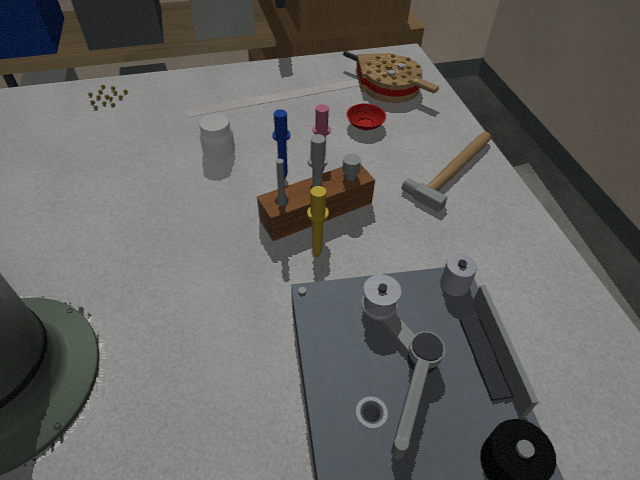

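The scene view shows the grey base with its hole at (228,349), the tail running from the pivot (289,345) to (203,370), and the rack at about (380,230). There are four candidates shaped like the lock_pin:
- Steel with a collar, in the rack's middle hole: scene (385,190), side (317,150).
- Blue: scene (391,160).
- Pink: scene (423,180).
- Yellow: scene (342,230).

The grey steel one in the rack fits. I'll triangulate and confirm it in a crop.

Run:
```python
from h import *
cs,cd=calibration('scene'),calibration('side')
for n,a,b in [('hole',(228.5,350),(372,412)),('pivottop',(289,343),(427,346)),('tail',(222,363),(408,419)),('tailend',(203,371),(402,443)),('pintop',(386,174),(318,138)),('punchtop',(350,175),(281,161)),('drift',(416,211),(352,158)),('yellowtop',(343.5,202),(318,189)),('bluetop',(392.5,149),(280,113)),('pinktop',(425,162),(322,108)),('drumA',(309,290),(382,287)),('drumB',(381,325),(460,265))]:
    p,r=tri([(cs,a),(cd,b)]);print(n,p.round(4),np.round(r,4))
f=np.load('scene.npy');g=np.load('side.npy')
A=cv2.resize(f[130:270,310:450],None,fx=2.8,fy=2.8);B=cv2.resize(g[90:230,250:390],None,fx=2.8,fy=2.8)
cv2.imwrite('pics/crop.png',np.hstack([A,B])[:,:,::-1])
```

```text
hole [ 0.4891 -0.1856  0.0585] [0.0001 0.0001]
pivottop [ 0.5747 -0.1368  0.1016] [0.0009 0.0009]
tail [ 0.5182 -0.2185  0.0997] [0.0011 0.0011]
tailend [ 0.5032 -0.2415  0.095 ] [0.0017 0.0017]
pintop [0.518  0.2228 0.1717] [0.0009 0.0009]
punchtop [0.452  0.2013 0.1524] [0.0015 0.0015]
drift [0.5857 0.2403 0.1029] [0.0013 0.0013]
yellowtop [0.4927 0.1189 0.1593] [0.0007 0.0007]
bluetop [0.4744 0.3269 0.1553] [0.0016 0.0016]
pinktop [0.5508 0.3253 0.1561] [0.0012 0.0012]
drumA [ 0.5434 -0.0467  0.1147] [0.0026 0.0026]
drumB [ 0.6688 -0.0298  0.1071] [0.0017 0.0017]
```

View pics/crop.png

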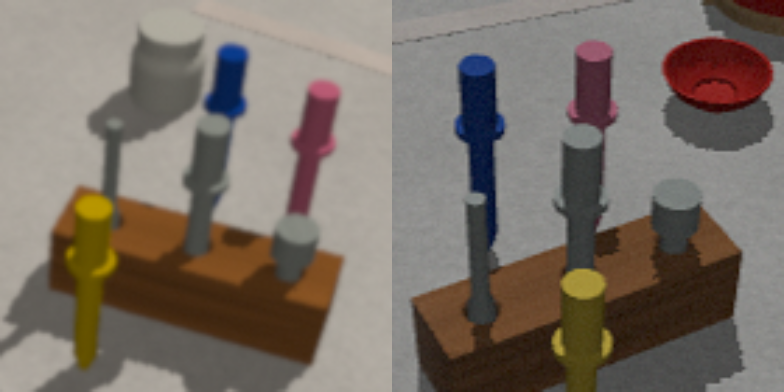

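Both crops show the grey collared pin in the middle hole, with the slim punch to its left and the stubby drift to its right. It is the lock_pin. I'll move above it now.

```bash
python3 -m inch '[[0.032,-0.027,-0.01,0,0,0,0],[0.032,-0.027,-0.01,0,0,0,0],[0.032,-0.027,-0.01,0,0,0,0],[0.032,-0.027,0,0,0,0,0],[0.032,-0.027,0,0,0,0,0]]' >/dev/null
python3 -m inch '[[0.032,-0.027,0,0,0,0,0],[0.032,-0.027,0,0,0,0,0],[0.032,-0.027,0,0,0,0,0],[0.032,-0.027,0,0,0,0,0],[0.032,-0.027,0,0,0,0,0]]' 
python3 -m inch '[[0.022,-0.032,0,0,0,0,0],[0.022,-0.032,0,0,0,0,0],[0.022,-0.032,0,0,0,0,0],[0.022,-0.032,0,0,0,0,0],[0.022,-0.032,0,0,0,0,0]]' >/dev/null
python3 -m inch '[[0.022,-0.032,0,0,0,0,0],[0.022,-0.032,0,0,0,0,0],[0.022,-0.032,0,0,0,0,0],[0.022,-0.032,0,0,0,0,0],[0.022,-0.032,0,0,0,0,0]]' >/dev/null
python3 -m inch '[[0.02,-0.028,0,0,0,0,0],[0,0,0,0,0,0,0],[0,0,0,0,0,0,0]]'
cat >> h.py <<'E'
def tool(p):
    s=telemetry.observe(); from scipy.spatial.transform import Rotation as R
    M=R.from_euler('xyz',s['tool_rot']).as_matrix(); return (M.T@(np.array(p)-s['position'])).round(4)
E
python3 - <<'E'
from h import *
c=calibration('wrist');f=grab_frame('wrist');save('w1',f)
print([(round(d['score'],2),np.round(d['xy']).tolist()) for d in landmark_of('lock_pin','wrist')])
print(proj(c,[.518,.2228,.17]),tool([.518,.2228,.129]),telemetry.observe()['tool_rot'],telemetry.observe()['qpos'].round(2))
E
```

```text
clock: 1.75
position: [0.4374, -0.1922, 0.2616]
tool_rot: [3.141, -0.0, 0.42]
force: [0.7, -0.4, 0.5]
grip_width: 0.0851
finger_force: 0.0
clock: 3.05
position: [0.514, 0.2223, 0.261]
tool_rot: [-3.142, 0.001, 0.421]
force: [0.3, -0.7, 0.6]
grip_width: 0.0856
finger_force: 0.0
[(0.96, [220.0, 117.0]), (0.93, [223.0, 190.0]), (0.77, [400.0, 254.0]), (0.75, [320.0, 194.0])]
[328.92298816 242.82827572] [ 0.0042 -0.0003  0.1323] [3.14111470e+00 2.53774264e-04 4.18825018e-01] [-0.22  0.41 -0.39  1.73  0.18  1.04 -1.83]
```

View pics/w1.png

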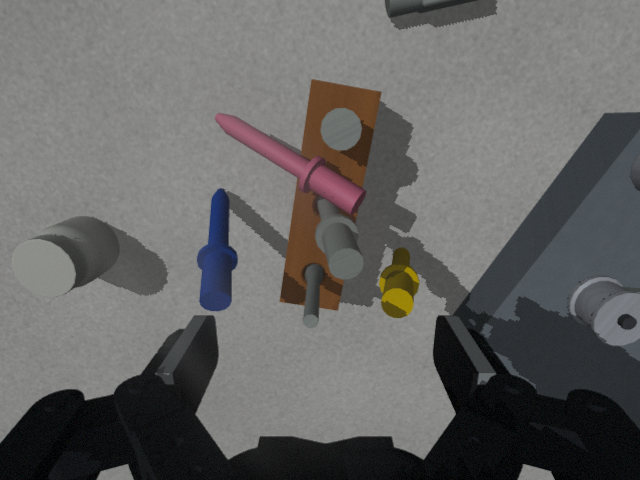

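The wrist view shows the rack with the steel pin's top at about (345,262), the punch at (311,322), the drift at (341,128) and yellow at (397,303). Pink, top (345,195) and foot (225,118), looks oddly tilted, so I'll check whether it is leaning or has moved.

Run:
```python
from h import *
c=calibration('wrist');print(np.round(c['pose'],3).tolist())
for n,p in dict(pin=(.518,.2228,.171),punch=(.452,.2013,.1524),drift=(.5857,.2403,.1029),yel=(.4927,.1189,.1593),blue=(.4744,.3269,.1553),pink=(.5508,.3253,.1561),drumA=(.5434,-.0467,.1147)).items(): print(n,proj(c,p).round())
for n in('scene','side'):
    f=grab_frame(n);g=np.load(n+'.npy'); d=np.abs(f.astype(int)-g).sum(2)
    np.save(n+'1.npy',f)
a=np.load('scene1.npy')[120:300,300:460];b=np.load('side1.npy')[80:260,240:400]
cv2.imwrite('pics/c2.png',cv2.resize(np.hstack([a,b])[:,:,::-1],None,fx=2.5,fy=2.5))
```

```text
[[0.407, -0.867, -0.286, 0.587], [-0.913, -0.386, -0.129, 0.255], [0.001, 0.314, -0.949, 0.403], [0.0, 0.0, 0.0, 1.0]]
pin [327. 243.]
punch [317. 322.]
drift [342. 129.]
yel [442. 323.]
blue [162. 232.]
pink [198. 126.]
drumA [624. 318.]
```

View pics/c2.png

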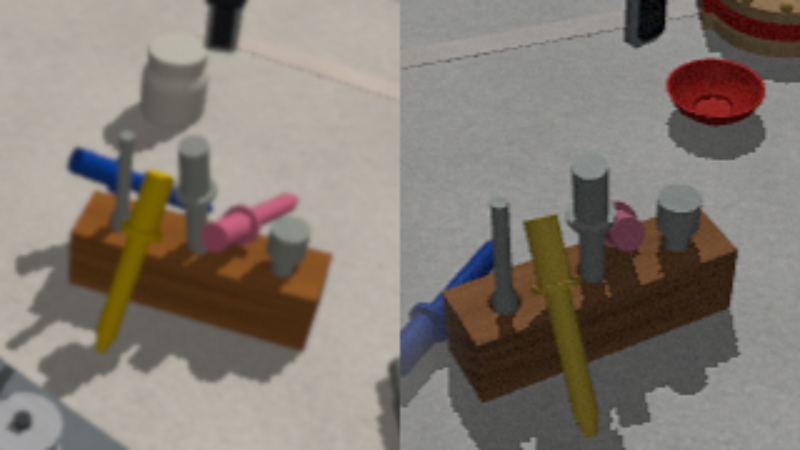

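The free-standing look-alikes are toppling: pink lies on the rack between the pin and the drift, yellow leans on the rack's front, and blue is falling behind it. I'll wait half a second and then measure the pin afresh.

```bash
python3 -m inch '[[0,0,-0.03,0,0,0,0],[0,0,0,0,0,0,0],[0,0,0,0,0,0,0],[0,0,0,0,0,0,0],[0,0,0,0,0,0,0]]'
python3 - <<'E'
from h import *
fs=[]
for n,cr in(('scene',(310,130,450,270)),('side',(250,90,390,230)),('wrist',(180,100,460,380))):
    c=calibration(n);f=grab_frame(n);l,t,r,b=cr;fs.append(cv2.resize(f[t:b,l:r],(266,266),interpolation=cv2.INTER_CUBIC))
    print(n,[(round(d['score'],2),np.round(d['rect']).tolist()) for d in outline_of('lock_pin',n)])
print(np.round(c['pose'],4).tolist())
cv2.imwrite('pics/c3.png',np.hstack(fs)[:,:,::-1])
E
```

```text
clock: 3.75
position: [0.5141, 0.2215, 0.2908]
tool_rot: [3.142, 0.001, 0.419]
force: [0.4, -0.0, 0.3]
grip_width: 0.0855
finger_force: 0.0
scene [(0.78, [370.0, 175.0, 385.0, 222.0]), (0.78, [340.0, 189.0, 363.0, 264.0]), (0.65, [316.0, 198.0, 375.0, 216.0]), (0.61, [382.0, 198.0, 409.0, 215.0])]
side [(0.68, [306.0, 140.0, 324.0, 194.0]), (0.6, [285.0, 174.0, 325.0, 257.0]), (0.56, [230.0, 179.0, 275.0, 230.0]), (0.45, [322.0, 157.0, 331.0, 176.0])]
wrist [(0.96, [299.0, 233.0, 411.0, 281.0]), (0.89, [316.0, 200.0, 361.0, 264.0]), (0.89, [226.0, 194.0, 298.0, 314.0]), (0.81, [237.0, 125.0, 346.0, 201.0])]
[[0.4079, -0.8669, -0.2865, 0.587], [-0.913, -0.3871, -0.1287, 0.2558], [0.0007, 0.3141, -0.9494, 0.4332], [0.0, 0.0, 0.0, 1.0]]
```

View pics/c3.png

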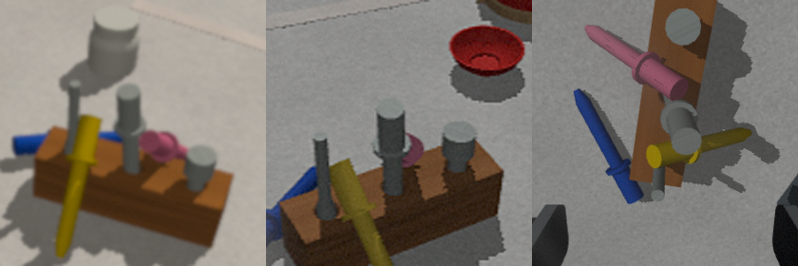

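All three look-alikes have come to rest: yellow across the rack's front, pink on the rack behind the pin, and blue on the bench behind. The pin still stands, with its top at scene (377,178), side (316,146) and wrist (342,250). I'll triangulate again.

Run:
```python
from h import *
cs,cd,cw=[calibration(n) for n in('scene','side','wrist')]
f=grab_frame('wrist');np.save('w.npy',f)
p,r=tri([(cs,(377.4,178.4)),(cd,(315.8,146.3)),(cw,(343,250))]);print(p.round(4),np.round(r,4))
p2,r=tri([(cs,(377.4,178.4)),(cd,(315.8,146.3))]);print(p2.round(4),np.round(r,4), atz(cw,(343,250),.171))
print('yellow top',tri([(cs,(357.5,194)),(cd,(291,177))]))
# collar centres: scene/side
q,r=tri([(cs,(310+128/1.9,130+128/1.9)),(cd,(250+126/1.9,90+150/1.9))]);print('collar',q.round(4),r)
print(tool(p))
for d in outline_of('lock_pin','wrist')[:4]:
    print(d['rect'])
save('w3',f,(270,160,430,330),4)
```

```text
[0.5095 0.2058 0.1688] [0.0018 0.0015 0.0014]
[0.5102 0.2054 0.1689] [0.0014 0.0014] [0.50874294 0.20642722 0.171     ]
yellow top (array([0.46867376, 0.20861761, 0.1082445 ]), [np.float64(0.001706680195345262), np.float64(0.0017066801953452664)])
collar [0.5126 0.2103 0.1186] [np.float64(0.00010596031202846891), np.float64(0.00010596031202841626)]
[-0.0108  0.0127  0.1224]
[312.5, 202.3, 360.0, 263.8]
[237.4, 123.6, 345.6, 203.0]
[225.0, 191.8, 296.8, 312.7]
[300.4, 236.4, 409.7, 276.3]
```

View pics/w3.png

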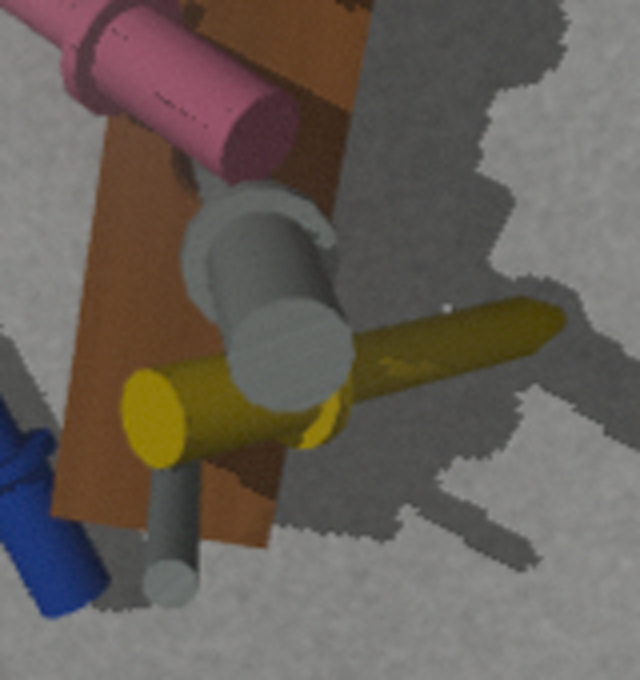

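The enlarged view shows the steel pin's top centre at wrist (343,248). It leans slightly, and the look-alikes all lie below its collar, so I'll descend and grip.

```bash
python3 -m inch '[[-0.004,0.0055,0.02,0,0,0,0],[-0.0043,0.0055,0.03,0,0,0,0],[0,0,0.03,0,0,0,0],[0,0,0.03,0,0,0,0],[0,0,0.03,0,0,0,0]]' 
python3 -m inch '[[0,0,0.021,0,0,0,0],[0,0,0,0,0,0,0],[0,0,0,0,0,0,0.5],[0,0,0,0,0,0,1],[0,0,0,0,0,0,1]]' 100
python3 -m inch '[[0,0,0,0,0,0,1],[0,0,0,0,0,0,1],[0,0,0,0,0,0,1],[0,0,0,0,0,0,1]]'
```

```text
clock: 4.65
position: [0.5112, 0.2083, 0.1503]
tool_rot: [-3.142, -0.0, 0.42]
force: [1.4, 0.8, 0.5]
grip_width: 0.0852
finger_force: 0.0
clock: 5.15
position: [0.5117, 0.2086, 0.1315]
tool_rot: [3.142, -0.002, 0.42]
force: [0.1, 0.1, 0.4]
grip_width: 0.044
finger_force: 0.0
clock: 5.55
position: [0.5111, 0.2109, 0.1316]
tool_rot: [-3.139, -0.003, 0.421]
force: [-6.0, 7.8, 13.0]
grip_width: 0.0223
finger_force: 96.4
```

```bash
python3 -m inch '[[0,0,-0.015,0,0,0,1],[0,0,-0.02,0,0,0,1],[0,0,-0.03,0,0,0,1],[0,0,-0.03,0,0,0,1],[0,0,-0.03,0,0,0,1]]' 
python3 -m inch '[[0,0,-0.01,0,0,0,1],[0,0,0,0,0,0,1],[0,0,0,0,0,0,1]]'
python3 - <<'E'
from h import *
cs,cd=calibration('scene'),calibration('side');print(telemetry.observe()['tool_rot'])
f,g=grab_frame('scene'),grab_frame('side')
ds=[landmark_of('lock_pin',n) for n in('scene','side')]
for d in ds: print([(round(x['score'],2),np.round(x['xy'],1).tolist()) for x in d])
s=telemetry.observe();P=s['position']
u,v=proj(cs,P-[0,0,.06]).astype(int);u2,v2=proj(cd,P-[0,0,.06]).astype(int);print(u,v,u2,v2)
a=f[v-90:v+90,u-70:u+70];b=g[v2-90:v2+90,u2-70:u2+70]
cv2.imwrite('pics/c4.png',cv2.resize(np.hstack([a,b])[:,:,::-1],None,fx=2.8,fy=2.8))
E
```

```text
clock: 6.05
position: [0.5108, 0.2082, 0.2566]
tool_rot: [3.142, 0.0, 0.42]
force: [0.0, 0.2, -2.7]
grip_width: 0.0218
finger_force: 98.3
clock: 6.35
position: [0.5107, 0.2081, 0.264]
tool_rot: [3.141, 0.001, 0.42]
force: [0.0, -0.1, -5.4]
grip_width: 0.0221
finger_force: 98.5
[3.14148885e+00 1.49418489e-03 4.19709297e-01]
[(0.86, [339.9, 264.6]), (0.82, [381.7, 201.1]), (0.8, [387.1, 188.4]), (0.7, [409.4, 212.4]), (0.3, [220.0, 364.1])]
[(0.9, [280.4, 174.7]), (0.89, [323.5, 258.9]), (0.77, [322.7, 154.0]), (0.77, [315.6, 166.7])]
380 161 316 127
```

View pics/c4.png

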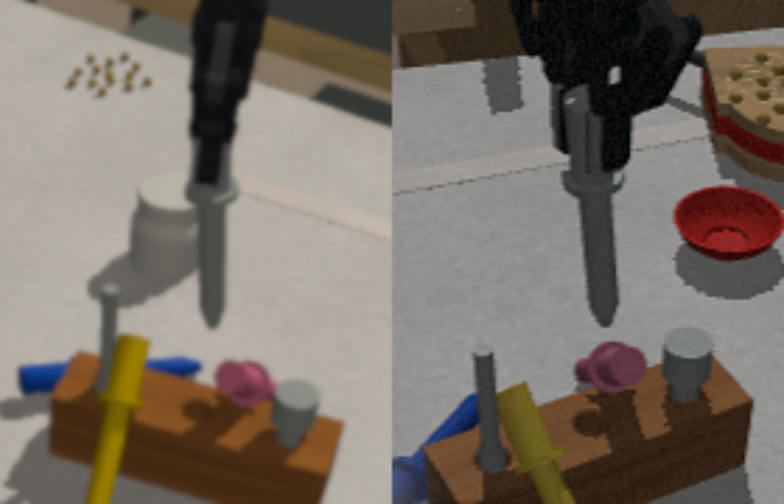

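The pin is held with its nose at scene (386,187) and side (322,153), leaning slightly. I'll compute its offset from the tool and the start pose for the push.

Run:
```python
from h import *
cs,cd=calibration('scene'),calibration('side')
foot,r=tri([(cs,(385.9,187.8)),(cd,(322.3,153.4))]);print('foot',foot.round(4),np.round(r,4),'tool',tool(foot))
top=tri([(cs,(310+212/2.8,71+195/2.8)),(cd,(246+200/2.8,37+180/2.8))]);print('collar',top[0].round(4),top[1],'tool',tool(top[0]))
yaw=np.radians(-5.4);Rz=lambda a:np.array([[np.cos(a),-np.sin(a)],[np.sin(a),np.cos(a)]])
H=np.array([.489,-.1856]);V=H+Rz(yaw)@[.082,.057];print('pivot',V)
for a in(257.8,249.6,230,214.8):
    t=np.radians(a)+yaw;print(a,V+.1*np.array([np.cos(t),np.sin(t)]))
```

```text
foot [0.5244 0.2176 0.1439] [0.0001 0.0001] tool [ 0.0165 -0.003   0.1202]
collar [0.5133 0.2119 0.2484] [np.float64(0.0007890089276717131), np.float64(0.0007890089276718007)] tool [ 0.0038 -0.0023  0.0157]
pivot [ 0.57600025 -0.13656985]
257.8 [ 0.54576327 -0.23188892]
249.6 [ 0.53247715 -0.22660173]
230 [ 0.50479765 -0.20678516]
214.8 [ 0.48887887 -0.18566023]
```

```bash
python3 -m inch '[[-0.0125,0.035,-0.005,0,0,0,1],[-0.0125,0.035,-0.005,0,0,0,1],[-0.0125,0.035,0,0,0,0,1],[-0.0125,0.035,0,0,0,0,1],[-0.0125,0.035,0,0,0,0,1]]' >/dev/null
python3 -m inch '[[-0.0125,0.035,0,0,0,0,1],[-0.0125,0.035,0,0,0,0,1],[-0.0125,0.035,0,0,0,0,1],[-0.0125,0.035,0,0,0,0,1],[-0.0125,0.035,0,0,0,0,1]]' >/dev/null
python3 -m inch '[[-0.012,0.035,0,0,0,0,1],[-0.012,0.035,0,0,0,0,1],[0,0,0,0,0,-0.117,1],[0,0,0,0,0,-0.117,1],[0,0,0,0,0,-0.117,1]]' >/dev/null
python3 -m inch '[[0,0,0,0,0,-0.117,1],[0,0,0,0,-0.12,0,1],[0,0,0,0,0,0,1],[0,0,0,0,0,0,1]]'
python3 - <<'E'
from h import *
for n in('scene','side','wrist'):
    c=calibration(n);f=grab_frame(n);np.save(n+'2.npy',f)
    for l in('lock_pin','lock_hole','tail_point'): print(n,l,[(round(x['score'],2),np.round(x['xy'],1).tolist()) for x in landmark_of(l,n)][:6])
    if n=='wrist':print(np.round(c['pose'],4).tolist())
    else:
      P=telemetry.observe()['position'];print('pred foot',proj(c,P+[-.001,.0035,-.121]))
a=np.load('scene2.npy')[200:480,60:440];b=np.load('side2.npy')[200:480,260:640]
cv2.imwrite('pics/c5.png',cv2.resize(np.vstack([a,b])[:,:,::-1],None,fx=1.07,fy=1.07))
E
```

```text
clock: 8.45
position: [0.5466, -0.2349, 0.2745]
tool_rot: [-3.14, 0.119, 0.889]
force: [-0.2, -1.0, -3.4]
grip_width: 0.0216
finger_force: 99.0
scene lock_pin [(0.77, [408.5, 210.3]), (0.76, [381.5, 200.7]), (0.73, [222.6, 358.6]), (0.55, [339.2, 264.4])]
scene lock_hole [(0.64, [226.1, 349.5])]
scene tail_point [(0.73, [218.8, 362.1])]
pred foot [222.61029468 360.83709287]
side lock_pin [(0.9, [278.3, 177.0]), (0.88, [314.0, 169.0]), (0.74, [446.2, 405.0]), (0.7, [322.3, 259.4])]
side lock_hole [(0.84, [371.6, 411.8])]
side tail_point [(0.61, [406.8, 421.6])]
pred foot [444.89249153 407.93732307]
wrist lock_pin [(0.55, [320.2, 214.8])]
wrist lock_hole [(0.94, [243.6, 177.7])]
wrist tail_point [(0.92, [286.4, 204.5])]
[[0.7755, -0.5718, -0.2678, 0.6065], [-0.6314, -0.7017, -0.3302, -0.1597], [0.0009, 0.4251, -0.9051, 0.4069], [0.0, 0.0, 0.0, 1.0]]
```

View pics/c5.png

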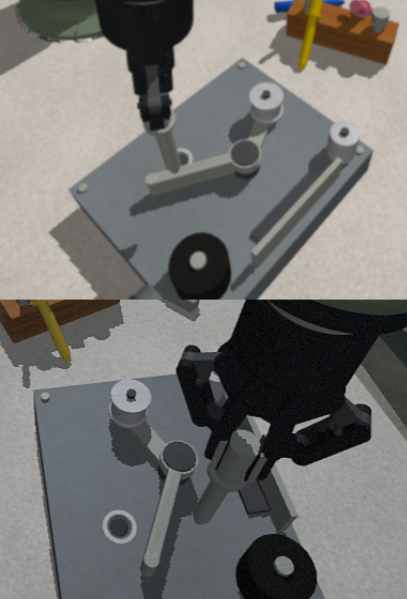

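Scene and side views show the pin's nose hovering right of the tail, on its rest side, at side (447,405). I'll triangulate the foot, hole and tail and check the lean.

Run:
```python
from h import *
cs,cd,cw=[calibration(n) for n in('scene','side','wrist')]
foot,r=tri([(cs,(222.8,359.5)),(cd,(447,404.7)),]);print('foot',foot.round(4),np.round(r,4))
H,r=tri([(cs,(228,350)),(cd,(372,412)),(cw,(243.6,177.7))]);print('hole',H.round(4),np.round(r,4))
print('hole wrist z.06',atz(cw,(243.6,177.7),.06),'tail wrist z.102',atz(cw,(286.4,204.5),.102))
# refine hole in wrist by rim blob
f=np.load('wrist2.npy');g=cv2.cvtColor(f,cv2.COLOR_RGB2GRAY)[140:215,200:285];
save('w5',f,(160,120,400,320),3)
# expected image direction of verticals vs pin: collar
col=foot+[0,0,.105]
for c,n in((cs,'scene'),(cd,'side')):
    print(n,'vertical pin collar at',proj(c,col).round(1),'top',proj(c,foot+[0,0,.155]).round(1))
```

```text
foot [ 0.5465 -0.2325  0.16  ] [0.0007 0.0007]
hole [ 0.4883 -0.1855  0.0589] [0.0007 0.0007 0.0012]
hole wrist z.06 [ 0.48777391 -0.18463088  0.06      ] tail wrist z.102 [ 0.51405295 -0.22125649  0.102     ]
scene vertical pin collar at [209.1 311.7] top [200.7 283.6]
side vertical pin collar at [472.5 358.7] top [488.1 329.9]
```

View pics/w5.png

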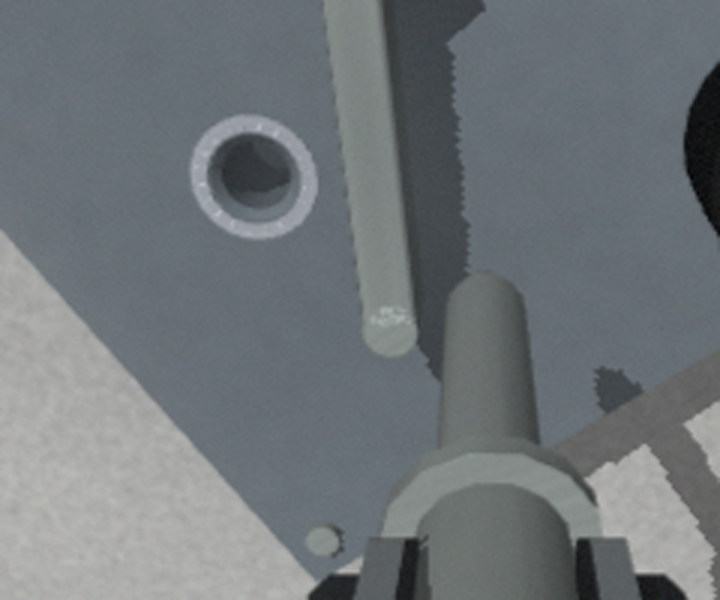

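The wrist crop shows the hole rim at (245,179), the tail between it and the pin, and the pin on the tail's rest side. I'll descend beside the tail and push along tool −y, about 75 mm.

```bash
python3 -m inch '[[0.0026,0,0.022,0,0,0,1],[0.0026,0,0.022,0,0,0,1],[0.0026,0,0.022,0,0,0,1],[0.0026,0,0.021,0,0,0,1],[0,0,0,0,0,0,1]]' 
python3 -m inch '[[0,-0.01,0,0,0,0,1],[0,-0.01,0,0,0,0,1],[0,-0.01,0,0,0,0,1],[0,-0.01,0,0,0,0,1],[0,-0.01,0,0,0,0,1]]'
python3 -m inch '[[0,-0.01,0,0,0,0,1],[0,-0.01,0,0,0,0,1],[0,-0.005,0,0,0,0,1],[0,0,0,0,0,0,1],[0,0,0,0,0,0,1]]'
python3 - <<'E'
from h import *
s=telemetry.observe();print(s['position'],s['tool_rot'])
ob=[]
for n in('scene','side','wrist'):
    c=calibration(n);f=grab_frame(n);np.save(n+'3.npy',f)
    for l in('lock_pin','lock_hole','tail_point'): print(n,l,[(round(x['score'],2),np.round(x['xy'],1).tolist()) for x in landmark_of(l,n)][:6])
    for q in('foot',[.488,-.1852,.07]),('tail.61',[.4845,-.165,.102]): print(q[0],proj(c,q[1]).round(1))
    print([(round(d['score'],2),np.round(d['rect']).tolist()) for d in outline_of('lock_pin',n)][:6])
E
```

```text
clock: 9.55
position: [0.545, -0.2355, 0.1853]
tool_rot: [-3.138, 0.121, 0.888]
force: [-0.2, 0.8, -3.7]
grip_width: 0.022
finger_force: 99.0
clock: 10.05
position: [0.5077, -0.204, 0.1889]
tool_rot: [3.138, 0.119, 0.888]
force: [6.1, -3.3, -3.4]
grip_width: 0.0218
finger_force: 98.5
clock: 10.55
position: [0.4883, -0.1889, 0.1885]
tool_rot: [3.14, 0.12, 0.888]
force: [2.9, -3.7, -0.5]
grip_width: 0.0219
finger_force: 98.6
[ 0.488341   -0.18887529  0.18852424] [3.13982301 0.1197026  0.8875437 ]
scene lock_pin [(0.84, [381.5, 200.2]), (0.79, [227.6, 345.9]), (0.65, [342.5, 266.7]), (0.5, [408.6, 211.3])]
scene lock_hole [(0.66, [227.6, 328.7]), (0.61, [227.4, 349.2])]
scene tail_point [(0.77, [225.8, 325.2])]
foot [227.2 345.6]
tail.61 [232.1 324.1]
[(0.72, [383.0, 199.0, 408.0, 217.0]), (0.62, [208.0, 303.0, 231.0, 347.0]), (0.6, [339.0, 189.0, 360.0, 266.0]), (0.55, [317.0, 197.0, 379.0, 215.0])]
side lock_pin [(0.98, [278.1, 175.8]), (0.76, [371.2, 407.3]), (0.72, [325.5, 256.4]), (0.54, [315.4, 168.2])]
side lock_hole [(0.89, [367.5, 411.7])]
side tail_point []
foot [372.  408.4]
tail.61 [366.7 382.7]
[(0.81, [366.0, 338.0, 399.0, 411.0]), (0.74, [232.0, 178.0, 276.0, 228.0]), (0.71, [284.0, 175.0, 327.0, 256.0]), (0.53, [313.0, 158.0, 335.0, 176.0])]
wrist lock_pin [(0.92, [318.6, 213.0])]
wrist lock_hole [(0.96, [323.0, 213.3])]
wrist tail_point []
foot [323.  214.7]
tail.61 [297.6 212.7]
[]
```

The foot sits over the hole within about 1 px in all views and the tail has been swept past it. Now I'll insert.

```bash
python3 -m inch '[[0.0009,0,0.0075,0,0,0,1],[0.0009,0,0.0075,0,0,0,1],[0.0009,0,0.0075,0,0,0,1],[0,0,0,0,0,0,1]]' 
python3 -m inch '[[0.0009,0,0.0075,0,0,0,1],[0.0009,0,0.0075,0,0,0,1],[0.0009,0,0.0075,0,0,0,1],[0,0,0,0,0,0,1]]'
```

```text
clock: 11.7
position: [0.4875, -0.1889, 0.1641]
tool_rot: [-3.141, 0.121, 0.888]
force: [2.8, -4.2, -7.0]
grip_width: 0.0219
finger_force: 98.8
clock: 12.1
position: [0.4876, -0.1887, 0.1411]
tool_rot: [-3.141, 0.121, 0.888]
force: [1.8, -4.4, -5.9]
grip_width: 0.0217
finger_force: 98.6
```

Going in smoothly, about 16 mm to go.

```bash
python3 -m inch '[[0.0009,0,0.0075,0,0,0,1],[0.0005,0,0.004,0,0,0,1],[0,0,0,0,0,0,1]]' 
python3 -m inch '[[0.0004,0,0.003,0,0,0,1],[0.0003,0,0.002,0,0,0,1],[0,0,0,0,0,0,1]]'
```

```text
clock: 12.4
position: [0.4877, -0.1887, 0.1297]
tool_rot: [-3.141, 0.12, 0.888]
force: [2.0, -4.2, -7.1]
grip_width: 0.0219
finger_force: 98.9
clock: 12.7
position: [0.4887, -0.1889, 0.1265]
tool_rot: [3.14, 0.12, 0.887]
force: [-1.3, -3.5, 20.1]
grip_width: 0.0219
finger_force: 102.3
```

It has bottomed: about 20 N up, and the foot is roughly 50 mm down. Release and withdraw straight up.

```bash
python3 -m inch '[[-0.0001,0,-0.001,0,0,0,1],[0,0,0,0,0,0,0.5],[0,0,0,0,0,0,0],[0,0,0,0,0,0,0],[0,0,0,0,0,0,0]]' 
python3 -m inch '[[0,0,0,0,0,0,0],[-0.0024,0,-0.02,0,0,0,0],[-0.0036,0,-0.03,0,0,0,0],[-0.0036,0,-0.03,0,0,0,0],[-0.0036,0,-0.03,0,0,0,0]]'
python3 -m inch '[[-0.003,0,-0.03,0,0,0,0],[0,0,0,0,0,0,0],[0,0,0,0,0,0,0]]'
python3 - <<'E'
from h import *
ob=[]
for n in('scene','side','wrist'):
    c=calibration(n);f=grab_frame(n)
    for l in('lock_pin','tail_point'): print(n,l,[(round(x['score'],2),np.round(x['xy'],1).tolist()) for x in landmark_of(l,n)][:5])
    print([(round(d['score'],2),np.round(d['rect']).tolist()) for d in outline_of('lock_pin',n)][:5])
    H=np.array([.488,-.1852,0])
    print('pred top,collar',proj(c,H+[0,0,.163]).round(),proj(c,H+[0,0,.115]).round())
    V=np.array([.576,-.1366])
    for th in(.5,.58):
        t=np.radians(239.8-5.4)-th;print('tail',th,proj(c,[*(V+.1*np.array([np.cos(t),np.sin(t)])),.102]).round())
print(telemetry.observe()['force'])
E
```

```text
clock: 13.2
position: [0.4879, -0.1883, 0.1265]
tool_rot: [-3.141, 0.12, 0.888]
force: [0.8, -0.7, 0.3]
grip_width: 0.0784
finger_force: 0.0
clock: 13.7
position: [0.4879, -0.1883, 0.2387]
tool_rot: [-3.141, 0.12, 0.888]
force: [0.9, 0.7, 1.0]
grip_width: 0.0852
finger_force: 0.0
clock: 14.0
position: [0.4885, -0.188, 0.2678]
tool_rot: [3.141, 0.12, 0.888]
force: [-0.1, 0.1, -0.7]
grip_width: 0.0853
finger_force: 0.0
scene lock_pin [(0.86, [230.3, 363.5]), (0.72, [340.3, 265.7]), (0.7, [384.1, 199.3]), (0.53, [408.0, 210.4])]
scene tail_point [(0.86, [227.0, 327.3])]
[(0.86, [337.0, 191.0, 359.0, 267.0]), (0.82, [209.0, 307.0, 229.0, 356.0]), (0.75, [386.0, 200.0, 410.0, 218.0]), (0.55, [318.0, 200.0, 381.0, 211.0])]
pred top,collar [218. 311.] [223. 330.]
tail 0.5 [226. 331.]
tail 0.58 [228. 327.]
side lock_pin [(0.85, [313.7, 164.1]), (0.82, [325.9, 259.0]), (0.77, [368.6, 426.7]), (0.62, [280.6, 178.1])]
side tail_point [(0.64, [365.8, 388.4])]
[(0.7, [232.0, 180.0, 276.0, 226.0]), (0.59, [362.0, 367.0, 394.0, 422.0]), (0.58, [282.0, 174.0, 325.0, 253.0]), (0.55, [313.0, 158.0, 338.0, 176.0])]
pred top,collar [380. 375.] [376. 393.]
tail 0.5 [372. 394.]
tail 0.58 [367. 389.]
wrist lock_pin [(0.9, [326.7, 169.7])]
wrist tail_point [(0.67, [310.7, 192.4])]
[(0.92, [307.0, 172.0, 351.0, 240.0]), (0.36, [96.0, 1.0, 616.0, 325.0])]
pred top,collar [324. 223.] [324. 200.]
tail 0.5 [318. 192.]
tail 0.58 [310. 188.]
[-0.41295289  0.23684302 -0.75263719]
```

The pin is down and upright, the tail rests against it at about 0.57 rad, and the gripper is clear. Handing in.

```bash
python3 -c "
from workcell import bot;print(bot.job_done())"
```

```text
the job is handed in; nothing more can be done
None
```

The steel locking pin is pushed fully home in the locking hole, about 50 mm deep. The tail rests locked against it at about 0.57 rad, the gripper is clear, and the job was handed in at about 14.5 s; no verdict was returned.

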